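Change over the battery packs of the counter machines

TASK

The battery packs in the label printer and in the letter scale are flat, and the two in the charger are charged. Change them over: each machine gets a charged pack, pushed down until it clicks fully home, and the two flat packs go into the charger's two bays, right down. All the bays are full, so stand a pack on the rubber mat or another free spot meanwhile.

Things in the scene. Friction and masses are not known exactly. Their poses are not given: they have to be found in the camera images.
- pack_a: Black battery pack with grey top cap, upright block 34 (x) x 64 (y) x 78 mm high, 0.2 kg; all four are alike, and the same after a half turn. Grip it across the 34 mm. Its 64 mm ends are waisted 4 mm deep at 21 to 31 mm height, above a rounded foot; below 31 mm it is 31 mm thick. Origin: centre of the underside, z up. FLAT; starts in the printer.
- pack_b: Black battery pack with grey top cap, upright block 34 (x) x 64 (y) x 78 mm high, 0.2 kg; all four are alike, and the same after a half turn. Grip it across the 34 mm. Its 64 mm ends are waisted 4 mm deep at 21 to 31 mm height, above a rounded foot; below 31 mm it is 31 mm thick. Origin: centre of the underside, z up. FLAT; starts in the scale.
- pack_c: Black battery pack with grey top cap, upright block 34 (x) x 64 (y) x 78 mm high, 0.2 kg; all four are alike, and the same after a half turn. Grip it across the 34 mm. Its 64 mm ends are waisted 4 mm deep at 21 to 31 mm height, above a rounded foot; below 31 mm it is 31 mm thick. Origin: centre of the underside, z up. CHARGED; starts in the charger's left bay.
- pack_d: Black battery pack with grey top cap, upright block 34 (x) x 64 (y) x 78 mm high, 0.2 kg; all four are alike, and the same after a half turn. Grip it across the 34 mm. Its 64 mm ends are waisted 4 mm deep at 21 to 31 mm height, above a rounded foot; below 31 mm it is 31 mm thick. Origin: centre of the underside, z up. CHARGED; starts in the charger's right bay.
- printer_bay (a point): Battery bay of the grey label printer, 39 (x) x 69 (y) mm, 40 mm deep, mouth bevelled 7 mm; flat deck 45 mm above the counter. Point: centre of its floor = origin of a seated pack (same axes). Sprung clips in its ends: a pack set in loosely stands 19 mm high; 10 N down snaps it home, 15 N up frees it. Fixed. Printer 167 x 106 mm; its roll lid, 69 mm high, begins 63 mm in front (-x).
- scale_bay (a point): Battery bay of the white letter scale, 39 (x) x 69 (y) mm, 40 mm deep, mouth bevelled 7 mm; flat deck 45 mm above the counter. Point: centre of its floor = origin of a seated pack (same axes). Sprung clips in its ends: a pack set in loosely stands 19 mm high; 10 N down snaps it home, 15 N up frees it. Fixed. Scale 207 x 124 mm; its steel pan in front (-x) is 35 mm high.
- charger_bay_left (a point): Left (+y) bay of the dark grey charger, 39 (x) x 69 (y) mm, 40 mm deep, mouth bevelled 7 mm; flat deck 45 mm above the counter. Point: centre of its floor = origin of a seated pack (same axes). Plain drop-in bay, no clip. Charger 83 x 182 mm, fixed; its bays lie along its y, 90 mm between centres.
- charger_bay_right (a point): Right (-y) bay of the dark grey charger, 39 (x) x 69 (y) mm, 40 mm deep, mouth bevelled 7 mm; flat deck 45 mm above the counter. Point: centre of its floor = origin of a seated pack (same axes). Plain drop-in bay, no clip.
- mat: Flat black ribbed rubber mat on the counter, 110 (x) x 140 (y) x 3 mm, fixed, empty at the start: a free spot to stand a pack. Origin: centre of its underside; its top is 3 mm higher.

How it is judged:
At the end, for the whole second after the job is handed in: Charged packs (c, d) in the printer and scale bays, snapped to within 6 mm of the floor; flat packs (a, b) in the two charger bays, within 6 mm of the floor (either one in either bay); each within 6 mm of the bay's centre in x and y, upright within 0.15 rad, released and at rest (((z of pack_c in the frame of printer_bay between -0.006 and 0.006 m and angle between pack_c's own z axis and vertical below 0.15 rad and x of pack_c in the frame of printer_bay between -0.006 and 0.006 m and y of pack_c in the frame of printer_bay between -0.006 and 0.006 m) or (z of pack_d in the frame of printer_bay between -0.006 and 0.006 m and angle between pack_d's own z axis and vertical below 0.15 rad and x of pack_d in the frame of printer_bay between -0.006 and 0.006 m and y of pack_d in the frame of printer_bay between -0.006 and 0.006 m)) and ((z of pack_c in the frame of scale_bay between -0.006 and 0.006 m and angle between pack_c's own z axis and vertical below 0.15 rad and x of pack_c in the frame of scale_bay between -0.006 and 0.006 m and y of pack_c in the frame of scale_bay between -0.006 and 0.006 m) or (z of pack_d in the frame of scale_bay between -0.006 and 0.006 m and angle between pack_d's own z axis and vertical below 0.15 rad and x of pack_d in the frame of scale_bay between -0.006 and 0.006 m and y of pack_d in the frame of scale_bay between -0.006 and 0.006 m)) and ((z of pack_a in the frame of charger_bay_left between -0.006 and 0.006 m and angle between pack_a's own z axis and vertical below 0.15 rad and x of pack_a in the frame of charger_bay_left between -0.006 and 0.006 m and y of pack_a in the frame of charger_bay_left between -0.006 and 0.006 m) or (z of pack_b in the frame of charger_bay_left between -0.006 and 0.006 m and angle between pack_b's own z axis and vertical below 0.15 rad and x of pack_b in the frame of charger_bay_left between -0.006 and 0.006 m and y of pack_b in the frame of charger_bay_left between -0.006 and 0.006 m)) and ((z of pack_a in the frame of charger_bay_right between -0.006 and 0.006 m and angle between pack_a's own z axis and vertical below 0.15 rad and x of pack_a in the frame of charger_bay_right between -0.006 and 0.006 m and y of pack_a in the frame of charger_bay_right between -0.006 and 0.006 m) or (z of pack_b in the frame of charger_bay_right between -0.006 and 0.006 m and angle between pack_b's own z axis and vertical below 0.15 rad and x of pack_b in the frame of charger_bay_right between -0.006 and 0.006 m and y of pack_b in the frame of charger_bay_right between -0.006 and 0.006 m)) and linear speed of each of pack_a, pack_b, pack_c, pack_d below 0.02 m/s and angular speed of each of pack_a, pack_b, pack_c, pack_d below 0.2 rad/s); the robot touches nothing.
It also fails if it takes over 112 s, if anything falls off the work surface, if the arm or the gripper's body presses on something with over 40 N, if the wrist force passes 120 N, or if a joint passes its speed limit or range.

ROBOT

A 6-joint arm with a two-finger parallel gripper is mounted at the origin on a cart in front of the work surface, level with it; the furniture and walls round the work are solid. World frame = base frame: x ahead of the robot, y to its left, z up, the work surface at z = 0. Lengths are in m, angles in rad, forces in N, time in s.
With the tool pointing down it reaches from about 0.375 to 0.9 m from the base axis. Payload 3.1 kg.
Tool frame: the origin (TCP) lies at the very end of the fingers, on their centre line; the grasp point (between the pads) lies 19 mm behind it; z points along the fingers, y is the line along which they close (so a half turn about z gives the same grasp; the last joint's range is limited). The gripper opens to 87 mm and grips with 3 to 60 N. Pads are 19 mm wide; open, the fingers measure 117 mm over their backs; the gripper's body (75 mm by 190 mm) begins 51 mm behind the grasp point.
Start: joints at [1.067, 0.527, 1.433, -0, 1.181, -0.178], TCP at [0.199, 0.592, 0.223] pointing down, gripper open.
Joint ranges: [-3.08, 3.08], [-0.75, 2.2], [0.22, 2.44], [-1.43, 4.57], [0, 2.65], [-2.85, 2.85]. Speed limits (rad/s): [2.79, 2.79, 3.14, 3.14, 3.14, 3.14].

INTERFACE

Orientations are given as a unit quaternion [x, y, z, w].
In Python, from rig import robot gives the robot as it stands. The module is installed in compiled form; this text tells all that it offers.
- The arm moves only by the tool play_rows, never from a script. Its argument "steps" is one flat list of numbers, 5 for each row, row after row: the opening, from -1 (shut) to 1 (fully open), then the shift along the tool's x, y, z as a fraction of full scale, then the turn about the tool's z as a fraction of full scale. In form: [claw, tx, ty, tz, twist, claw, tx, ty, tz, twist, ...]. A call has exactly 10 rows; each row shifts and turns the commanded pose from where the row before left it, along the tool's axes as they then stand; what a row does not reach is not made up. Full scale, the value 1, is 0.03 m for a shift and 0.1 rad for a turn. A row lasts 1/10 s, in which the tool goes at most 50 mm and 8.59 degrees, less where a joint would pass 70% of its speed; a pose out of reach is approached as far as the arm can. A call with a number of a shift or a turn outside -1 to 1 is refused whole. A call with a gripper value outside its range is refused whole. The fingers move at their own pace and stop on an object; "grip_force" is the grip in N (left out, the last holds). Time passes only in rows, so rows that do not move let the fingers close, or fill a call up. It gives the time, the measured TCP pose, the force, the opening and the grip force at its end, in the units of the state.
- robot.get_obs(): the state, without advancing time (a new reading comes with each control period).
- robot.camera(name): name is "scene" or "side" or "wrist"; returns a dict with "image" (420x560x3 uint8, red, green, blue), "mtx" (3x3 intrinsics, pixels), "rvec" (rotation vector, rad) and "tvec" (3), from world to camera coordinates, as OpenCV has them. Camera axes: x right, y down, z forward; pixel columns grow to the right and rows downward; lengths in m; the calibration is good to about 2 mm. A picture is of the moment at which its call begins. There is no depth.
- robot.hand_in(): hands the job in; it is judged then, once.
The state is a dict: "time": time; "q": joint angles; "joint_velocities": joint speeds; "joint_torque": joint torques, N m; "position": TCP position; "tool_rot": TCP orientation; "ft_force": force on the tool from outside, world axes, zero at the start; "moment": the same for the moment, N m; "grip_width": finger opening in m; "grip_force": force on a finger pad.
Only numpy, scipy, OpenCV 4.12 (cv2) and the standard library are available. Lean on these libraries where they do the work, as an engineer would, in place of code of your own. Each camera call takes 0.05 s, during which the arm holds its last target. There are 200 camera calls.

## Working session

There is one attempt and no reset: what is moved stays moved. The work goes in short steps, Python scripts to look and compute and a tool call to move; the robot and the scene stay as the last step left them, time stands still between calls to the robot, and variables do not carry over. Pictures are saved under pics/ and viewed, at most 14 in all, crops included, and the job is handed in when it is done.

Besides the shell and the picture viewer there is one more tool, called as a command line: name --argument value ..., lists and objects as JSON in quotes. play_rows: Moves the arm, as the interface text tells. Shift numbers are shares of 0.03 m and turn numbers shares of 0.1 rad, none past 1 either way. Its arguments: {"type":"object","properties":{"steps":{"type":"array"},"grip_force":{"type":"number"}},"required":["steps"]}

```bash
mkdir -p pics
python3 - <<'E'
from rig import robot
import cv2,numpy as np,pickle
o=robot.get_obs(); print({k:np.round(v,3) for k,v in o.items()})
d={}
for n in ["scene","side","wrist"]:
    c=robot.camera(n); d[n]=c
    cv2.imwrite(f"pics/{n}0.png",cv2.cvtColor(c["image"],cv2.COLOR_RGB2BGR))
    R=cv2.Rodrigues(c["rvec"])[0]; print(n,-R.T@np.ravel(c["tvec"]),R[2],c["mtx"][0,0])
pickle.dump(d,open("c0.pkl","wb"))
E
```

```text
{'time': np.float64(0.0), 'q': array([ 1.068,  0.528,  1.434, -0.   ,  1.181, -0.179]), 'joint_velocities': array([ 0.   , -0.002,  0.002,  0.001, -0.001, -0.001]), 'joint_torque': array([-1.0000e-03, -4.4004e+01, -1.7659e+01,  6.3000e-02,  5.8000e-02,
       -0.0000e+00]), 'position': array([0.199, 0.592, 0.222]), 'tool_rot': array([ 0.162,  0.987, -0.001, -0.   ]), 'ft_force': array([-0.034, -0.368,  1.089]), 'moment': array([-0.009, -0.011,  0.029]), 'grip_force': np.float64(0.0), 'grip_width': np.float64(0.087)}
scene [-0.07255264 -0.67882439  0.88992781] [ 0.47165871  0.54657682 -0.69194786] 489.7028117623494
side [0.40706438 1.00426104 0.65732597] [ 0.09308791 -0.84029629 -0.53407564] 426.74348230464574
wrist [0.1310743  0.61453635 0.38440701] [ 0.24729776 -0.08601281 -0.9651143 ] 334.05526462241244
```

View pics/scene0.png

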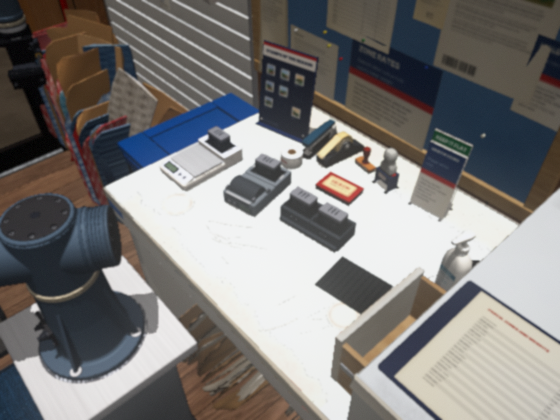

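View pics/side0.png

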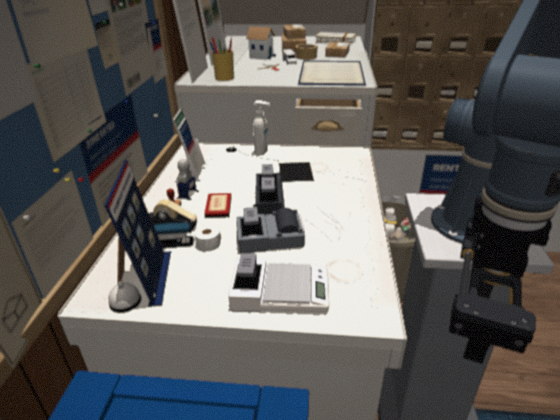

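The scene view shows the scale pack top at about (219,133), the printer pack at (268,160), the charger packs at (303,194) and (337,212), and the mat centre at (354,285). In the side view the scale pack is at about (246,262) and the printer pack at (250,214).

```bash
cat > h.py <<'E'
import numpy as np,cv2
def ray(c,uv):
    p=cv2.undistortPoints(np.array([[uv]],float),c["mtx"],None)[0,0]
    R=cv2.Rodrigues(np.array(c["rvec"],float))[0]; C=-R.T@np.ravel(c["tvec"])
    return C,R.T@np.array([p[0],p[1],1])
def atz(c,uv,z):
    C,d=ray(c,uv); return C+d*(z-C[2])/d[2]
def proj(c,P):
    return cv2.projectPoints(np.array(P,float).reshape(-1,3),np.array(c["rvec"],float),np.array(c["tvec"],float),c["mtx"],None)[0][:,0]
def tri(obs):
    A=np.zeros((3,3));b=np.zeros(3)
    for c,uv in obs:
        C,d=ray(c,uv);d=d/np.linalg.norm(d);M=np.eye(3)-np.outer(d,d);A+=M;b+=M@C
    return np.linalg.solve(A,b)
E
python3 - <<'E'
from h import *
import pickle
d=pickle.load(open("c0.pkl","rb"))
for n,uv in dict(scale=(219,133),printer=(268,160),cl=(303,194),cr=(337,212)).items(): print(n,atz(d["scene"],uv,.083).round(3))
print(atz(d["scene"],(354,285),.003).round(3))
for uv in [(246,262),(250,214),(267,188),(267,170)]: print(atz(d["side"],uv,.083).round(3))
E
```

```text
scale [0.554 0.305 0.083]
printer [0.578 0.118 0.083]
cl [ 0.554 -0.042  0.083]
cr [ 0.571 -0.142  0.083]
[ 0.493 -0.277  0.003]
[0.557 0.31  0.083]
[0.579 0.124 0.083]
[ 0.553 -0.01   0.083]
[ 0.567 -0.118  0.083]
```

Run:
```python
import cv2
a=cv2.imread("pics/scene0.png")[110:260,150:370];b=cv2.imread("pics/side0.png")[150:320,200:360]
a=cv2.resize(a,(440*1,300));b=cv2.resize(b,(320,340))
import numpy as np
o=np.zeros((340,760,3),np.uint8);o[:300,:440]=a;o[:,440:]=b;cv2.imwrite("pics/crop0.png",o)
```

```text
(no output)
```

View pics/wrist0.png

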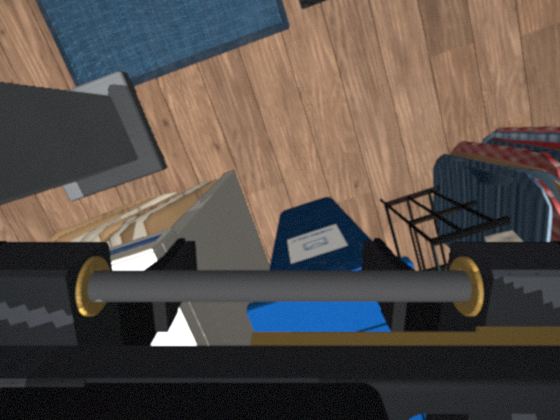

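The wrist view shows only the floor, with the fingers hiding its lower part. I'll square the tool to the packs, then lift and move over the row.

play_rows --steps '[1,0,0,-0.45,1,1,0,0,-0.45,1,1,0,0,-0.45,1,1,0,0,-0.45,1,1,0,0,-0.45,1,1,0,0,-0.45,1,1,0,0,-0.45,1,1,0,0,-0.45,1,1,0,0,-0.45,1,1,0,0,-0.45,1]'

```text
time: 1.15
position: [0.1993, 0.592, 0.3576]
tool_rot: [0.617, 0.787, -0.001, 0.0]
ft_force: [-0.2, 0.8, 0.2]
grip_width: 0.0868
grip_force: 0.0
```

play_rows --steps '[1,-1,0.4,0,1,1,-1,0.4,0,1,1,-1,0.4,0,0.45,1,-1,0.4,0,0,1,-1,0.4,0,0,1,-1,0.5,0,0,1,-1,0.5,0,0,1,-1,0.5,0,0,1,-1,0.5,0,0,1,-1,0.5,0,0]'

```text
time: 2.15
position: [0.3473, 0.2975, 0.3574]
tool_rot: [0.707, 0.708, -0.0, -0.0]
ft_force: [0.6, 1.3, -0.3]
grip_width: 0.0866
grip_force: 0.0
```

play_rows --steps '[1,-1,0.5,0,0,1,-1,0.5,0,0,1,-1,0.5,0,0,1,-1,0.5,0,0,1,-1,0.5,0,0,1,-1,0.5,0,0,1,-1,0.5,0,0,1,0,0,0,0,1,0,0,0,0,1,0,0,0,0]'

```text
time: 3.15
position: [0.4516, 0.0897, 0.3573]
tool_rot: [0.707, 0.708, -0.0, -0.001]
ft_force: [0.3, -0.5, 0.1]
grip_width: 0.0872
grip_force: 0.0
```

```bash
cat > snap.py <<'E'
import sys,pickle,cv2
from rig import robot
n,cam=sys.argv[1:3]
c=robot.camera(cam); o=robot.get_obs(); c["obs"]=o
pickle.dump(c,open(n+".pkl","wb")); cv2.imwrite(f"pics/{n}.png",cv2.cvtColor(c["image"],cv2.COLOR_RGB2BGR))
print(o["time"],o["position"].round(4),o["tool_rot"].round(4),o["q"].round(2),o["ft_force"].round(1))
E
python3 snap.py w1 wrist
```

```text
3.2 [0.4516 0.0899 0.3574] [ 7.063e-01  7.079e-01 -1.000e-04 -4.000e-04] [-0.05  0.15  1.63  0.    1.36 -0.05] [0.1 1.3 0.9]
```

View pics/w1.png

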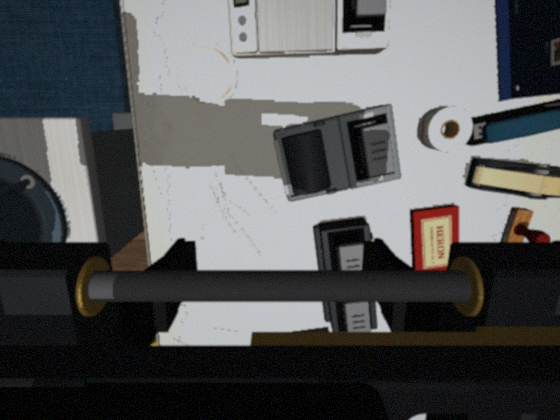

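Wrist view 1: the printer's pack is at about (372,150), turned roughly +11°. The charger's packs run from (350,225) to (358,330), turned by about 6°. The scale's pack is at the top, at (365,10). I'll take more views along the row.

play_rows --steps '[1,-1,0.4,0,0,1,-1,0.4,0,0,1,-1,0.4,0,0,1,-1,0.4,0,0,1,0,0,0,0,1,0,0,0,0,1,0,0,0,0,1,0,0,0,0,1,0,0,0,0,1,0,0,0,0]'

```text
time: 4.2
position: [0.5003, -0.0303, 0.3577]
tool_rot: [0.706, 0.708, 0.0, 0.0]
ft_force: [-0.4, -0.2, 0.1]
grip_width: 0.0869
grip_force: 0.0
```

```bash
python3 snap.py w2 wrist
```

```text
4.25 [ 0.5004 -0.0305  0.3577] [7.064e-01 7.078e-01 1.000e-04 1.000e-04] [-0.28  0.21  1.54  0.    1.38 -0.29] [-0.1 -0.2 -0.6]
```

play_rows --steps '[1,-1,0,0,0,1,-1,0,0,0,1,-1,0,0,0,1,-1,0,0,0,1,-1,0,0,0,1,0,0,0,0,1,0,0,0,0,1,0,0,0,0,1,0,0,0,0,1,0,0,0,0]'

```text
time: 5.25
position: [0.5007, -0.18, 0.3577]
tool_rot: [0.706, 0.708, 0.0, -0.0]
ft_force: [-0.8, 0.3, -0.2]
grip_width: 0.0869
grip_force: 0.0
```

```bash
python3 snap.py w3 wrist
```

```text
5.3 [ 0.5007 -0.1801  0.3577] [0.7063 0.7079 0.     0.    ] [-0.56  0.26  1.48  0.    1.4  -0.56] [-0.3  0.7  1.2]
```

play_rows --steps '[1,1,0,0,0,1,1,0,0,0,1,1,0,0,0,1,1,0,0,0,1,1,0,0,0,1,1,0,0,0,1,1,0,0,0,1,1,0,0,0,1,1,0,0,0,1,1,0,0,0]'

```text
time: 6.3
position: [0.5, 0.1207, 0.3577]
tool_rot: [0.707, 0.708, 0.0, 0.0]
ft_force: [0.8, -0.6, 0.1]
grip_width: 0.0867
grip_force: 0.0
```

play_rows --steps '[1,1,0,0,0,1,0.5,0,0,0,1,0,0,0,0,1,0,0,0,0,1,0,0,0,0,1,0,0,0,0,1,0,0,0,0,1,0,0,0,0,1,0,0,0,0,1,0,0,0,0]'

```text
time: 7.3
position: [0.5004, 0.1639, 0.3576]
tool_rot: [0.707, 0.707, 0.0, 0.0]
ft_force: [-0.3, 0.3, 0.6]
grip_width: 0.0873
grip_force: 0.0
```

```bash
python3 snap.py w4 wrist
python3 - <<'E'
import cv2,numpy as np
f=lambda n,x,y,w,h:cv2.resize(cv2.imread(f"pics/{n}.png")[y:y+h,x:x+w],None,fx=2,fy=2,interpolation=cv2.INTER_CUBIC)
o=np.zeros((600,800,3),np.uint8)
o[:,:400]=f("w2",180,0,200,300)
o[:,400:]=f("w3",180,0,200,300)
cv2.imwrite("pics/m1.png",o)
o=np.zeros((560,800,3),np.uint8)
o[:,:400]=f("w4",200,0,200,280); o[:,400:]=f("w1",240,0,200,280)
cv2.imwrite("pics/m2.png",o)
E
```

```text
7.35 [0.5003 0.164  0.3575] [ 0.7068  0.7074 -0.     -0.    ] [ 0.1   0.26  1.49 -0.    1.4   0.1 ] [-0.4  0.7 -0.3]
```

View pics/m1.png

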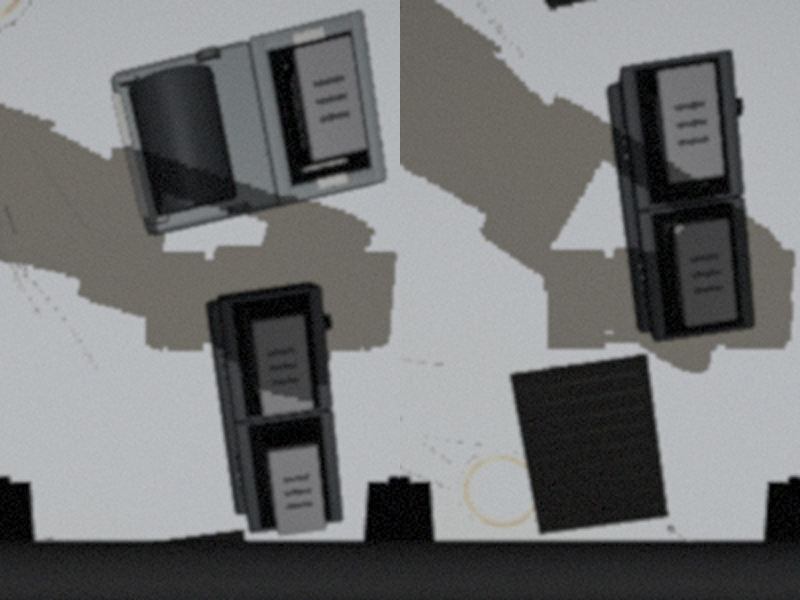

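View pics/m2.png

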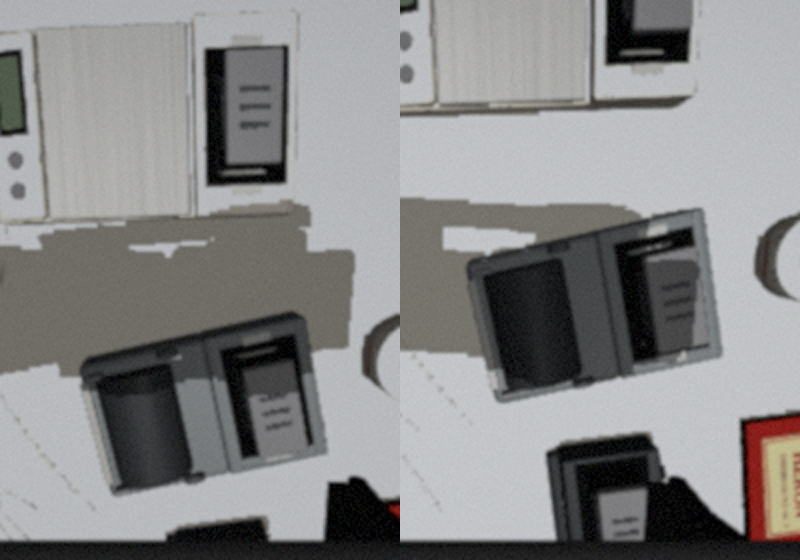

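In m1 and m2 (2x crops), I can read the four cap corners of every pack, and the mat lies at about (590,445) in the w3 crop. I'll fit x, y, z and yaw of each cap, with the cap size shared across all four.

```bash
cat > fit.py <<'E'
from h import *
import pickle
from scipy.optimize import least_squares
C={n:pickle.load(open(n+".pkl","rb")) for n in ["w1","w2","w3","w4"]}
off=dict(w1=(-160,0),w2=(180,0),w3=(-20,0),w4=(200,0))
off=dict(w1=(240-200,0),w2=(180,0),w3=(180-200,0),w4=(200,0))
obs={"printer":[("w2",[(294,46),(352,35),(366,153),(310,163)]),("w4",[(243,364),(294,355),(308,449),(256,459)]),("w1",[(645,257),(698,250),(711,346),(662,358)])],
"cl":[("w2",[(251,319),(306,313),(313,412),(260,416)]),("w3",[(655,68),(717,62),(724,178),(668,183)])],
"cr":[("w2",[(268,450),(318,444),(327,530),(276,535)]),("w3",[(672,223),(729,216),(737,321),(684,327)])],
"scale":[("w4",[(225,51),(284,46),(285,162),(227,163)])]}
names=list(obs)
def res(p):
    w,l=p[:2];r=[]
    for i,n in enumerate(names):
        x,y,z,a=p[2+4*i:6+4*i]
        q=np.array([[-w,l],[w,l],[w,-l],[-w,-l]])/2
        q=q@np.array([[np.cos(a),np.sin(a)],[-np.sin(a),np.cos(a)]])+[x,y]
        for cn,pts in obs[n]:
            uv=np.array(pts)/2+off[cn]
            r.append((proj(C[cn],np.c_[q,[z]*4])-uv).ravel())
    return np.concatenate(r)
p0=[.03,.06]+sum([[x,y,.08,a] for x,y,a in [(.578,.12,.19),(.553,-.03,.1),(.568,-.13,.1),(.556,.307,.03)]],[])
s=least_squares(res,p0,loss="soft_l1"); print(s.x[:2].round(4),np.abs(s.fun).max().round(2),np.sqrt((res(s.x)**2).mean()).round(2))
for i,n in enumerate(names): print(n,s.x[2+4*i:6+4*i].round(4))
m=[atz(C["w3"],np.array(u)/2+off["w3"],.003) for u in [(513,374),(645,355),(666,515),(541,532)]]
print("mat",np.mean(m,0).round(3),np.round(m,3).tolist())
sd=pickle.load(open("c0.pkl","rb"))
for k in("scene","side"): print(k,proj(sd[k],[s.x[2+4*i:5+4*i] for i in range(4)]).round(1).tolist())
E
python3 fit.py
```

```text
[0.0355 0.0661] 3.23 0.81
printer [0.5805 0.1183 0.0792 0.1918]
cl [ 0.5564 -0.0448  0.0819  0.1155]
cr [ 0.5695 -0.1336  0.0819  0.1333]
scale [0.5605 0.3109 0.0677 0.0525]
mat [ 0.495 -0.277  0.003] [[0.433, -0.217, 0.003], [0.537, -0.201, 0.003], [0.557, -0.337, 0.003], [0.453, -0.352, 0.003]]
scene [[268.7, 160.6], [304.3, 194.5], [334.1, 210.7], [220.0, 135.8]]
side [[249.8, 214.0], [267.3, 182.3], [266.7, 168.0], [245.0, 267.7]]
```

```bash
cat >> fit.py <<'E'
print("fixed size")
f=lambda p:res(np.r_[.034,.064,p]); g=lambda p:res(np.r_[.034,.064,np.insert(p,[2,5,8,11],.083)])
for h,q0 in ((f,p0[2:]),(g,np.delete(p0[2:],[2,6,10,14]))):
    t=least_squares(h,q0,loss="soft_l1"); print(t.x.reshape(4,-1).round(4),np.sqrt((h(t.x)**2).mean()).round(2))
E
python3 fit.py|sed -n '/fixed/,$p'
```

```text
fixed size
[[ 0.5798  0.1181  0.0828  0.1947]
 [ 0.5561 -0.0449  0.0853  0.1141]
 [ 0.569  -0.1328  0.085   0.1316]
 [ 0.5584  0.3083  0.083   0.0527]] 1.0
[[ 0.5797  0.1181  0.1947]
 [ 0.5564 -0.0448  0.1141]
 [ 0.5693 -0.1333  0.1311]
 [ 0.5584  0.3083  0.0527]] 1.01
```

Fixed-size heights come out at 83–85 mm, which matches the text. I'll start with the printer pack: approach above it at (0.580, 0.118) with yaw 0.193.

play_rows --steps '[0.4,-0.19,0.33,0.86,0,0.4,-0.19,0.33,0.86,0,0.4,-0.19,0.33,0.86,0,0.4,-0.19,0.33,0.86,0,0.4,-0.19,0.33,0.86,0,0.4,-0.19,0.33,0.86,0,0.4,-0.19,0.33,0.86,0,0.4,-0.19,0.33,0.86,0,0.4,0,0,0,-1,0.4,0,0,0,-0.95]' --grip_force 50

```text
time: 8.35
position: [0.5793, 0.1182, 0.1496]
tool_rot: [0.633, 0.774, -0.001, -0.001]
ft_force: [0.1, 0.8, -0.1]
grip_width: 0.0609
grip_force: 0.0
```

play_rows --steps '[0.4,0,0,0,0,0.4,0,0,0,0,0.4,0,0,0,0,0.4,0,0,0,0,0.4,0,0,0,0,0.4,0,0,0,0,0.4,0,0,0,0,0.4,0,0,0,0,0.4,0,0,0,0,0.4,0,0,0,0]'

```text
time: 9.35
position: [0.5795, 0.1185, 0.1511]
tool_rot: [0.635, 0.773, -0.0, -0.0]
ft_force: [0.3, 0.4, 0.0]
grip_width: 0.0608
grip_force: 0.0
```

```bash
python3 snap.py w5 wrist
```

```text
9.4 [0.5796 0.1185 0.1511] [0.6345 0.7729 0.     0.    ] [ 0.01  0.57  1.59  0.    0.98 -0.18] [ 1.   0.1 -0.1]
```

View pics/w5.png

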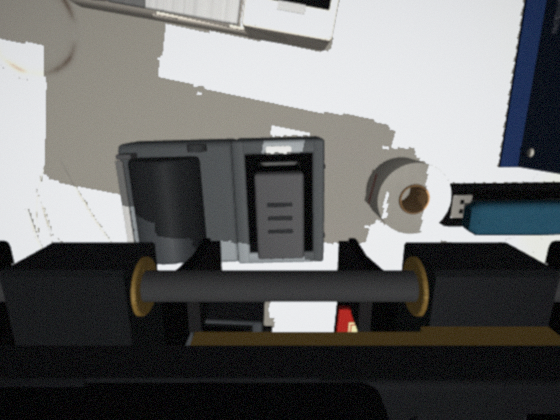

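The view shows the pack squared up between the fingers, with cap corners at about (254,172), (302,172), (306,258) and (259,258). I'll check the fit against these before descending.

Run:
```python
from h import *
import pickle
c=pickle.load(open("w5.pkl","rb"))
m=[atz(c,u,.083) for u in [(254,172),(302,172),(306,258),(259,258)]]
print(np.mean(m,0).round(4),np.round(m,3).tolist())
```

```text
[0.5796 0.12   0.083 ] [[0.555, 0.148, 0.083], [0.588, 0.155, 0.083], [0.605, 0.092, 0.083], [0.57, 0.085, 0.083]]
```

play_rows --steps '[0.4,0,0,0.5,0,0.4,0,0,0.5,0,0.4,0,0,0.5,0,0.4,0,0,0.5,0,0.4,0,0,0.5,0,0.4,0,0,0.5,0,0.4,0,0,0.3,0,0.4,0,0,0,0,0.4,0,0,0,0,0.4,0,0,0,0]'

```text
time: 10.4
position: [0.5802, 0.1185, 0.0529]
tool_rot: [0.635, 0.773, 0.001, 0.001]
ft_force: [-0.0, -0.3, -0.2]
grip_width: 0.0611
grip_force: 0.0
```

play_rows --steps '[-1,0,0,0,0,-1,0,0,0,0,-1,0,0,0,0,-1,0,0,0,0,-1,0,0,0,0,-1,0,0,0,0,-1,0,0,0,0,-1,0,0,0,0,-1,0,0,0,0,-1,0,0,0,0]'

```text
time: 11.4
position: [0.5799, 0.1185, 0.0523]
tool_rot: [0.635, 0.773, 0.0, 0.0]
ft_force: [1.1, 0.6, 1.7]
grip_width: 0.0336
grip_force: 49.7
```

Gripped at 33.6 mm with almost no side force. Lifting now, and I'll read the force.

play_rows --steps '[-1,0,0,-0.2,0,-1,0,0,-0.3,0,-1,0,0,-0.4,0,-1,0,0,-0.5,0,-1,0,0,-0.5,0,-1,0,0,-0.6,0,-1,0,0,-0.6,0,-1,0,0,-0.6,0,-1,0,0,-0.6,0,-1,0,0,0,0.6]'

```text
time: 12.4
position: [0.5812, 0.1187, 0.1859]
tool_rot: [0.658, 0.753, 0.002, 0.003]
ft_force: [0.6, -0.3, -1.6]
grip_width: 0.0336
grip_force: 49.7
```

```bash
cat > go.py <<'E'
# units for a shift to world x,y,z from the present tool frame: whole, and the remaining turn
import sys,numpy as np
from rig import robot
from scipy.spatial.transform import Rotation as Ro
o=robot.get_obs(); x,y,z,a=map(float,sys.argv[1:5])
R=Ro.from_quat(o["tool_rot"]); X=R.as_matrix()[:,0]; yaw=np.arctan2(X[1],X[0])-np.pi/2
print("t",round(o["time"],2),"pos",o["position"].round(4),"yaw",yaw.round(4),"F",o["ft_force"].round(1))
print("units",(R.inv().apply(np.array([x,y,z])-o["position"])/.03).round(3),"twist",round((yaw-a)/.1,2),"width",o["grip_width"].round(4))
E
python3 go.py .495 -.277 .12 .14
```

```text
t 12.4 pos [0.5812 0.1187 0.1859] yaw 0.1347 F [ 0.6 -0.3 -1.6]Traceback (most recent call last):
  File "go.py", line 8, in <module>
    print("units",(R.inv().apply(np.array([x,y,z])-o["position"])/.03).round(3),"twist",round((yaw-a)/.1,2),"width",o["grip_width"].round(4))
                                                                                                                    ^^^^^^^^^^^^^^^^^^^^^
AttributeError: 'float' object has no attribute 'round'
```

```bash
sed -i 's/o\["grip_width"\].round(4)/round(float(o["grip_width"]),4)/' go.py; python3 go.py .495 -.277 .12 .135
```

```text
t 12.4 pos [0.5812 0.1187 0.1859] yaw 0.1347 F [ 0.6 -0.3 -1.6]
units [-12.683  -4.635   2.175] twist -0.0 width 0.0336
```

play_rows --steps '[-1,-0.91,-0.33,0,0,-1,-0.91,-0.33,0,0,-1,-0.91,-0.33,0,0,-1,-0.91,-0.33,0,0,-1,-0.91,-0.33,0,0,-1,-0.91,-0.33,0,0,-1,-0.91,-0.33,0,0,-1,-0.91,-0.33,0,0,-1,-0.91,-0.33,0,0,-1,-0.91,-0.33,0,0]'

```text
time: 13.4
position: [0.518, -0.1663, 0.183]
tool_rot: [0.657, 0.754, 0.0, 0.001]
ft_force: [0.2, -0.3, -0.4]
grip_width: 0.0337
grip_force: 49.7
```

play_rows --steps '[-1,-0.91,-0.33,0.5,0,-1,-0.91,-0.33,0.5,0,-1,-0.91,-0.33,0.5,0,-1,-0.91,-0.33,0.5,0,-1,0,0,0.5,0,-1,0,0,0.5,0,-1,0,0,0.5,0,-1,0,0,0.3,0,-1,0,0,0.3,0,-1,0,0,0,0]'

```text
time: 14.4
position: [0.4937, -0.2785, 0.0579]
tool_rot: [0.657, 0.754, -0.0, -0.001]
ft_force: [-0.0, -0.3, -2.7]
grip_width: 0.0341
grip_force: 49.7
```

```bash
python3 go.py .495 -.277 .051 .135
```

```text
t 14.4 pos [ 0.4937 -0.2785  0.0579] yaw 0.1362 F [-0.  -0.3 -2.7]
units [0.044 0.05  0.23 ] twist 0.01 width 0.0341
```

play_rows --steps '[-1,0,0,0.1,0,-1,0,0,0.08,0,-1,0,0,0.06,0,-1,0,0,0,0,-1,0,0,0,0,-1,0,0,0,0,0.4,0,0,0,0,0.4,0,0,0,0,0.4,0,0,0,0,0.4,0,0,0,0]'

```text
time: 15.4
position: [0.4942, -0.2791, 0.0511]
tool_rot: [0.657, 0.754, 0.0, 0.0]
ft_force: [-0.5, 0.3, 1.1]
grip_width: 0.0568
grip_force: 0.0
```

play_rows --steps '[0.4,0,0,-0.3,0,0.4,0,0,-0.6,0,0.4,0,0,-0.8,0,0.4,0,0,-1,0,0.4,0,0,-1,0,0.4,0,0,0,0,0.4,0,0,0,0,0.4,0,0,0,0,0.4,0,0,0,0,0.4,0,0,0,0]'

```text
time: 16.4
position: [0.4935, -0.2785, 0.1608]
tool_rot: [0.657, 0.753, -0.0, -0.001]
ft_force: [0.4, -0.2, 0.1]
grip_width: 0.0606
grip_force: 0.0
```

```bash
python3 snap.py s1 scene; python3 go.py .556 -.0447 .15 .13
python3 - <<'E'
import cv2
cv2.imwrite("pics/s1c.png",cv2.resize(cv2.imread("pics/s1.png")[110:330,150:430],None,fx=2.5,fy=2.5))
E
```

```text
16.45 [ 0.4936 -0.2786  0.161 ] [ 0.6574  0.7535 -0.     -0.001 ] [-0.71  0.53  1.64 -0.    0.97 -0.85] [0.1 0.4 0.4]
t 16.45 pos [ 0.4936 -0.2786  0.161 ] yaw 0.136 F [0.1 0.4 0.4]
units [7.443 3.118 0.373] twist 0.06 width 0.0609
```

View pics/s1c.png

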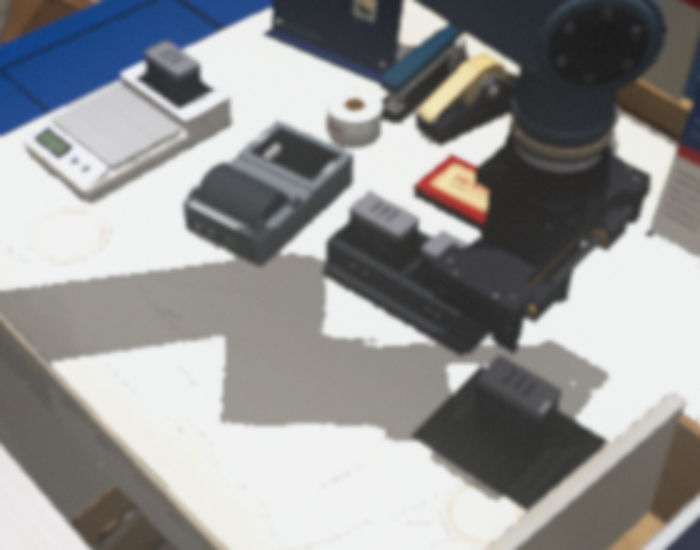

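Pack_a stands upright on the mat (crop 520,385) and the printer bay is empty. Next is pack_c, in the charger's left bay.

play_rows --steps '[0.4,0.93,0.39,0.04,0,0.4,0.93,0.39,0.04,0,0.4,0.93,0.39,0.04,0,0.4,0.93,0.39,0.04,0,0.4,0.93,0.39,0.04,0,0.4,0.93,0.39,0.04,0,0.4,0.93,0.39,0.04,0,0.4,0.93,0.39,0.04,0.06,0.4,0,0,0,0,0.4,0,0,0,0]'

```text
time: 17.45
position: [0.5564, -0.0446, 0.1519]
tool_rot: [0.659, 0.752, -0.0, -0.0]
ft_force: [-0.0, 0.8, 0.3]
grip_width: 0.0612
grip_force: 0.0
```

```bash
python3 go.py .556 -.0447 .052 .13
```

```text
t 17.45 pos [ 0.5564 -0.0446  0.1519] yaw 0.1319 F [-0.   0.8  0.3]
units [-1.00e-03 -1.00e-02  3.33e+00] twist 0.02 width 0.0612
```

play_rows --steps '[0.4,0,0,0.5,0,0.4,0,0,0.6,0,0.4,0,0,0.6,0,0.4,0,0,0.6,0,0.4,0,0,0.5,0,0.4,0,0,0.3,0,0.4,0,0,0.2,0,0.4,0,0,0,0,0.4,0,0,0,0,0.4,0,0,0,0]'

```text
time: 18.45
position: [0.5571, -0.0453, 0.0541]
tool_rot: [0.66, 0.752, 0.0, 0.001]
ft_force: [1.1, -0.2, 0.1]
grip_width: 0.0612
grip_force: 0.0
```

play_rows --steps '[-1,0,0,0,0,-1,0,0,0,0,-1,0,0,0,0,-1,0,0,0,0,-1,0,0,0,0,-1,0,0,0,0,-1,0,0,0,0,-1,0,0,0,0,-1,0,0,0,0,-1,0,0,0,0]'

```text
time: 19.45
position: [0.5566, -0.0451, 0.0535]
tool_rot: [0.66, 0.752, 0.0, 0.0]
ft_force: [0.2, 1.0, 1.8]
grip_width: 0.0333
grip_force: 49.9
```

play_rows --steps '[-1,0,0,-0.2,0,-1,0,0,-0.3,0,-1,0,0,-0.4,0,-1,0,0,-0.5,0,-1,0,0,-0.5,0,-1,0,0,-0.6,0,-1,0,0,-0.6,0,-1,0,0,-0.6,0,-1,0,0,-0.4,0,-1,0,0,0,-0.63]'

```text
time: 20.45
position: [0.5578, -0.0454, 0.179]
tool_rot: [0.635, 0.772, 0.001, 0.002]
ft_force: [0.4, 0.3, -1.1]
grip_width: 0.0339
grip_force: 49.9
```

```bash
python3 go.py .580 .119 .12 .193
```

```text
t 20.45 pos [ 0.5578 -0.0454  0.179 ] yaw 0.1946 F [ 0.4  0.3 -1.1]
units [5.24  1.777 1.963] twist 0.02 width 0.0339
```

play_rows --steps '[-1,0.87,0.3,0,0,-1,0.87,0.3,0,0,-1,0.87,0.3,0,0,-1,0.87,0.3,0,0,-1,0.87,0.3,0.1,0,-1,0.87,0.3,0.4,0,-1,0,0,0.7,0,-1,0,0,0.7,0,-1,0,0,0.5,0,-1,0,0,0,0]'

```text
time: 21.45
position: [0.5775, 0.119, 0.1025]
tool_rot: [0.636, 0.772, -0.002, -0.002]
ft_force: [-0.0, -0.0, -2.8]
grip_width: 0.0339
grip_force: 49.9
```

```bash
python3 go.py .580 .119 .0735 .193
```

```text
t 21.45 pos [0.5775 0.119  0.1025] yaw 0.1933 F [-0.  -0.  -2.8]
units [-0.018  0.088  0.966] twist 0.0 width 0.0339
```

play_rows --steps '[-1,0,0.03,0,0,-1,0,0,0,0,-1,0,0,0,0,-1,0,0,0.2,0,-1,0,0,0.2,0,-1,0,0,0.2,0,-1,0,0,0.2,0,-1,0,0,0.1,0,-1,0,0,0,0,-1,0,0,0,0]'

```text
time: 22.45
position: [0.5804, 0.1191, 0.0772]
tool_rot: [0.636, 0.772, -0.0, -0.0]
ft_force: [1.4, -1.1, -1.8]
grip_width: 0.0337
grip_force: 49.9
```

```bash
python3 go.py .580 .119 .0535 .193
```

```text
t 22.45 pos [0.5804 0.1191 0.0772] yaw 0.1931 F [ 1.4 -1.1 -1.8]
units [-0.002 -0.014  0.79 ] twist 0.0 width 0.0337
```

The pack is 16 mm into the bay with almost no side force. Now I'll push it through the click.

play_rows --steps '[-1,0,0,0.1,0,-1,0,0,0.1,0,-1,0,0,0.1,0,-1,0,0,0.1,0,-1,0,0,0.1,0,-1,0,0,0.1,0,-1,0,0,0.1,0,-1,0,0,0.1,0,-1,0,0,0.05,0,-1,0,0,0,0]'

```text
time: 23.45
position: [0.5809, 0.1189, 0.0534]
tool_rot: [0.636, 0.772, 0.0, 0.001]
ft_force: [-1.8, -0.9, 12.4]
grip_width: 0.0336
grip_force: 49.9
```

```bash
python3 go.py .580 .119 .0535 .193
```

```text
t 23.45 pos [0.5809 0.1189 0.0534] yaw 0.1932 F [-1.8 -0.9 12.4]
units [ 0.011 -0.03  -0.002] twist 0.0 width 0.0336
```

play_rows --steps '[-1,0,0,0.05,0,-1,0,0,0.05,0,-1,0,0,0,0,0.4,0,0,-0.1,0,0.4,0,0,0,0,0.4,0,0,0,0,0.4,0,0,0,0,0.4,0,0,-0.3,0,0.4,0,0,-0.8,0,0.4,0,0,-1,0]'

```text
time: 24.45
position: [0.5791, 0.1191, 0.1142]
tool_rot: [0.636, 0.772, -0.001, -0.002]
ft_force: [-0.2, 0.6, 0.1]
grip_width: 0.0608
grip_force: 0.0
```

```bash
python3 snap.py w6 wrist; python3 go.py .5584 .3083 .155 .05
python3 - <<'E'
import cv2
cv2.imwrite("pics/w6c.png",cv2.resize(cv2.imread("pics/w6.png")[0:290,80:440],None,fx=2,fy=2,interpolation=2))
E
```

```text
24.5 [0.5829 0.1194 0.12  ] [0.6356 0.772  0.0022 0.0025] [ 0.01  0.62  1.61  0.    0.91 -0.18] [1.  0.6 2. ]
t 24.5 pos [0.5829 0.1194 0.12  ] yaw 0.1932 F [1.  0.6 2. ]
units [ 6.337  0.415 -1.171] twist 1.43 width 0.0609
```

View pics/w6c.png

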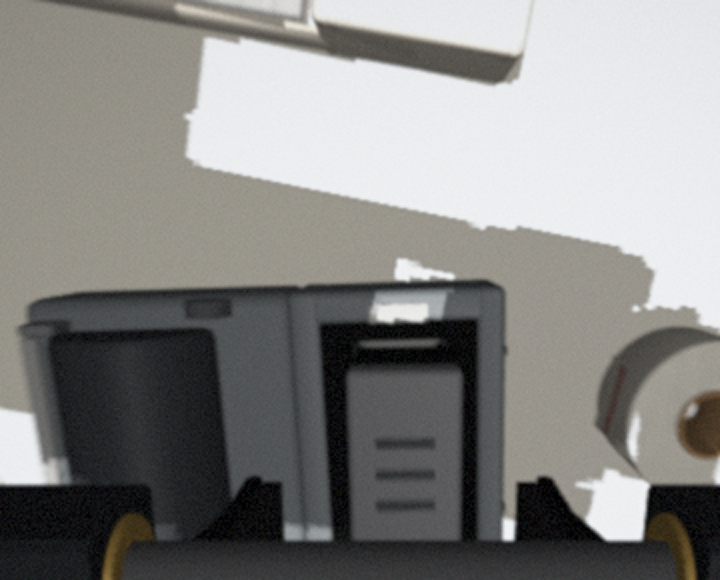

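The printer pack looks seated: its cap's top edge at (348–462, 367) matches the earlier look. Next is pack_b, in the scale.

play_rows --steps '[0.4,0.5,0.04,-0.4,0,0.4,0.84,0.05,-0.4,0,0.4,1,0.06,-0.3,0,0.4,1,0.06,0,0,0.4,1,0.06,0,0,0.4,1,0.06,0,0,0.4,1,0.06,0,0,0.4,0,0,0,1,0.4,0,0,0,0.43,0.4,0,0,0,0]'

```text
time: 25.5
position: [0.5541, 0.3092, 0.1474]
tool_rot: [0.689, 0.725, -0.001, -0.001]
ft_force: [0.8, -0.3, -1.4]
grip_width: 0.0606
grip_force: 0.0
```

```bash
python3 snap.py w7 wrist; python3 go.py .5584 .3083 .053 .05
python3 - <<'E'
from h import *
import pickle
c=pickle.load(open("w6.pkl","rb"))
print(proj(c,[(.5635,.1482,z) for z in (.083,.102)])) 
from scipy.optimize import brentq
f=lambda z:np.linalg.norm(atz(c,(80+174,183.5),z)-atz(c,(80+231,183.5),z))-.034
print(brentq(f,0,.2))
cv2.imwrite("pics/w7c.png",cv2.resize(cv2.imread("pics/w7.png")[60:300,130:450],None,fx=2,fy=2,interpolation=2))
E
```

```text
25.55 [0.5543 0.3089 0.1475] [ 6.885e-01  7.252e-01 -6.000e-04 -5.000e-04] [0.33 0.63 1.47 0.   1.04 0.28] [ 0.6  0.4 -0.1]
t 25.55 pos [0.5543 0.3089 0.1475] yaw 0.0518 F [ 0.6  0.4 -0.1]
units [-0.025  0.139  3.149] twist 0.02 width 0.061
[[263.82251732 185.79041586]
 [262.12929618 192.8635456 ]]
0.08100091789146067
```

View pics/w7c.png

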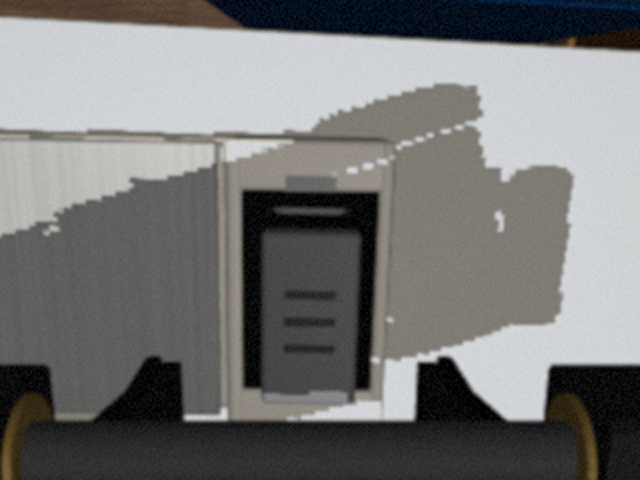

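The printer pack's top measures z≈0.081, so it is home. The scale pack's cap corners in the crop are (263,231), (360,231), (355,401) and (264,401).

Run:
```python
from h import *
import pickle
c=pickle.load(open("w7.pkl","rb"))
m=np.array([atz(c,(130+u/2,60+v/2),.083) for u,v in [(263,231),(360,231),(355,401),(264,401)]])
print(m.mean(0).round(4),m.round(4).tolist(), np.linalg.norm(m[0]-m[1]),np.linalg.norm(m[0]-m[3]),np.linalg.norm(m[1]-m[2]))
e=(m[0]+m[1]-m[2]-m[3]); print(np.arctan2(-e[0],e[1]))
e=m[1]-m[0]; print(np.arctan2(e[1],e[0]))
```

```text
[0.5578 0.3097 0.083 ] [[0.5398, 0.3405, 0.083], [0.573, 0.3422, 0.083], [0.576, 0.279, 0.083], [0.5425, 0.2773, 0.083]] 0.033310140216052574 0.0632530041095464 0.0632408527102221
0.044780028367607916
0.051430171616079344
```

play_rows --steps '[0.4,0,0.12,0.4,0,0.4,0,0,0.6,0,0.4,0,0,0.6,0,0.4,0,0,0.6,0,0.4,0,0,0.5,0,0.4,0,0,0.3,0,0.4,0,0,0.15,0,0.4,0,0,0,0,0.4,0,0,0,0,-1,0,0,0,0]'

```text
time: 26.55
position: [0.5596, 0.3085, 0.0542]
tool_rot: [0.689, 0.725, 0.001, 0.0]
ft_force: [0.6, 0.8, -0.0]
grip_width: 0.0579
grip_force: 0.0
```

play_rows --steps '[-1,0,0,0,0,-1,0,0,0,0,-1,0,0,0,0,-1,0,0,0,0,-1,0,0,0,0,-1,0,0,0,0,-1,0,0,0,0,-1,0,0,0,0,-1,0,0,0,0,-1,0,0,0,0]'

```text
time: 27.55
position: [0.558, 0.3081, 0.0536]
tool_rot: [0.689, 0.725, -0.001, -0.001]
ft_force: [-4.8, -0.6, 5.6]
grip_width: 0.0336
grip_force: 49.9
```

play_rows --steps '[-1,0,0,-0.2,0,-1,0,0,-0.3,0,-1,0,0,-0.4,0,-1,0,0,-0.5,0,-1,0,0,-0.5,0,-1,0,0,-0.6,0,-1,0,0,-0.6,0,-1,0,0,-0.7,0,-1,0,0,-0.5,0,-1,0,0,0,-0.8]'

```text
time: 28.55
position: [0.5617, 0.309, 0.1879]
tool_rot: [0.659, 0.752, 0.004, 0.003]
ft_force: [1.1, 0.2, -0.8]
grip_width: 0.0334
grip_force: 49.9
```

```bash
python3 go.py .5566 -.0448 .12 .131
```

```text
t 28.55 pos [0.5617 0.309  0.1879] yaw 0.132 F [ 1.1  0.2 -0.8]
units [-11.673  -1.741   2.229] twist 0.01 width 0.0334
```

play_rows --steps '[-1,-0.97,-0.15,0,0,-1,-0.97,-0.15,0,0,-1,-0.97,-0.15,0,0,-1,-0.97,-0.15,0,0,-1,-0.97,-0.15,0,0,-1,-0.97,-0.15,0,0,-1,-0.97,-0.15,0,0,-1,-0.97,-0.15,0,0,-1,-0.97,-0.15,0,0,-1,-0.97,-0.15,0,0]'

```text
time: 29.55
position: [0.5529, 0.0123, 0.1848]
tool_rot: [0.66, 0.752, 0.001, 0.002]
ft_force: [0.3, -0.1, -2.2]
grip_width: 0.0336
grip_force: 49.9
```

play_rows --steps '[-1,-0.97,-0.13,0,0,-1,-0.97,-0.13,0.3,0,-1,0,0,0.6,0,-1,0,0,0.7,0,-1,0,0,0.6,0,-1,0,0,0.3,0,-1,0,0,0,0,-1,0,0,0,0,-1,0,0,0,0,-1,0,0,0,0]'

```text
time: 30.55
position: [0.5526, -0.045, 0.1084]
tool_rot: [0.66, 0.752, 0.0, 0.001]
ft_force: [0.3, 0.8, -2.2]
grip_width: 0.0335
grip_force: 49.9
```

```bash
python3 go.py .5566 -.0448 .054 .131
```

```text
t 30.55 pos [ 0.5526 -0.045   0.1084] yaw 0.1303 F [ 0.3  0.8 -2.2]
units [-0.01   0.13   1.813] twist -0.01 width 0.0335
```

play_rows --steps '[-1,0,0.13,0,0,-1,0,0,0,0,-1,0,0,0.2,0,-1,0,0,0.3,0,-1,0,0,0.3,0,-1,0,0,0.3,0,-1,0,0,0.3,0,-1,0,0,0.2,0,-1,0,0,0.1,0,-1,0,0,0,0]'

```text
time: 31.55
position: [0.5555, -0.0443, 0.0558]
tool_rot: [0.66, 0.752, -0.0, -0.0]
ft_force: [0.0, -0.1, -2.2]
grip_width: 0.0338
grip_force: 49.9
```

```bash
python3 go.py .5566 -.0448 .054 .131
```

```text
t 31.55 pos [ 0.5555 -0.0443  0.0558] yaw 0.13 F [ 0.  -0.1 -2.2]
units [-0.021  0.035  0.059] twist -0.01 width 0.0338
```

play_rows --steps '[-1,0,0,0.06,0,-1,0,0,0,0,-1,0,0,0,0,0.4,0,0,0,0,0.4,0,0,0,0,0.4,0,0,0,0,0.4,0,0,-0.4,0,0.4,0,0,-0.8,0,0.4,0,0,-1,0,0.4,0,0,-1,0]'

```text
time: 32.55
position: [0.5555, -0.0443, 0.1522]
tool_rot: [0.66, 0.752, -0.0, -0.0]
ft_force: [1.5, -1.0, 0.0]
grip_width: 0.0607
grip_force: 0.0
```

play_rows --steps '[0.4,-0.4,0,0,0,0.4,-0.8,0,0,0,0.4,-0.8,0,0,0,0.4,-0.6,0,0,0,0.4,-0.37,0,0,0,0.4,0,0,0,0,0.4,0,0,0,0,0.4,0,0,0,0,0.4,0,0,0,0,0.4,0,0,0,0]'

```text
time: 33.55
position: [0.5672, -0.132, 0.1506]
tool_rot: [0.659, 0.752, 0.0, -0.0]
ft_force: [-0.3, 0.0, 1.3]
grip_width: 0.0608
grip_force: 0.0
```

```bash
python3 go.py .5686 -.1335 .0535 .131
```

```text
t 33.55 pos [ 0.5672 -0.132   0.1506] yaw 0.131 F [-0.3  0.   1.3]
units [-0.057  0.04   3.235] twist -0.0 width 0.0608
```

play_rows --steps '[0.4,-0.05,0.04,0.4,0,0.4,0,0,0.6,0,0.4,0,0,0.6,0,0.4,0,0,0.6,0,0.4,0,0,0.5,0,0.4,0,0,0.3,0,0.4,0,0,0.2,0,0.4,0,0,0,0,0.4,0,0,0,0,-1,0,0,0,0]'

```text
time: 34.55
position: [0.5692, -0.1343, 0.0552]
tool_rot: [0.66, 0.752, 0.0, 0.001]
ft_force: [0.9, 0.6, 1.0]
grip_width: 0.0578
grip_force: 0.0
```

play_rows --steps '[-1,0,0,0,0,-1,0,0,0,0,-1,0,0,0,0,-1,0,0,0,0,-1,0,0,0,0,-1,0,0,0,0,-1,0,0,0,0,-1,0,0,0,0,-1,0,0,0,0,-1,0,0,0,0]'

```text
time: 35.55
position: [0.5689, -0.1342, 0.0548]
tool_rot: [0.66, 0.752, 0.0, 0.0]
ft_force: [0.4, 1.0, 4.7]
grip_width: 0.0335
grip_force: 49.8
```

play_rows --steps '[-1,0,0,-0.2,0,-1,0,0,-0.3,0,-1,0,0,-0.4,0,-1,0,0,-0.5,0,-1,0,0,-0.5,0,-1,0,0,-0.6,0,-1,0,0,-0.6,0,-1,0,0,-0.7,0,-1,0,0,-0.5,0,-1,0,0,0,0.8]'

```text
time: 36.55
position: [0.5701, -0.1346, 0.187]
tool_rot: [0.69, 0.724, 0.001, 0.003]
ft_force: [-0.1, 0.2, -0.7]
grip_width: 0.0335
grip_force: 49.8
```

```bash
python3 go.py .5577 .3085 .11 .051
```

```text
t 36.55 pos [ 0.5701 -0.1346  0.187 ] yaw 0.0482 F [-0.1  0.2 -0.7]
units [14.781  0.285  2.527] twist -0.03 width 0.0335
```

play_rows --steps '[-1,0.99,0.02,0,0,-1,0.99,0.02,0,0,-1,0.99,0.02,0,0,-1,0.99,0.02,0,0,-1,0.99,0.02,0,0,-1,0.99,0.02,0,0,-1,0.99,0.02,0,0,-1,0.99,0.02,0,0,-1,0.99,0.02,0,0,-1,0.99,0.02,0,0]'

```text
time: 37.55
position: [0.5594, 0.1641, 0.1844]
tool_rot: [0.689, 0.725, 0.0, 0.0]
ft_force: [1.0, -0.5, -0.8]
grip_width: 0.0335
grip_force: 49.8
```

play_rows --steps '[-1,0.99,0.02,0,0,-1,0.99,0.02,0,0,-1,0.99,0.02,0,0,-1,0.99,0.02,0,0,-1,0.9,0.02,0.3,0,-1,0,0,0.6,0,-1,0,0,0.7,0,-1,0,0,0.6,0,-1,0,0,0.3,0,-1,0,0,0,0]'

```text
time: 38.55
position: [0.5545, 0.3082, 0.1076]
tool_rot: [0.689, 0.725, -0.001, -0.001]
ft_force: [0.0, -0.1, -1.4]
grip_width: 0.0334
grip_force: 49.8
```

```bash
python3 go.py .5577 .3088 .078 .05
```

```text
t 38.55 pos [0.5545 0.3082 0.1076] yaw 0.0499 F [ 0.  -0.1 -1.4]
units [0.015 0.111 0.986] twist -0.0 width 0.0334
```

play_rows --steps '[-1,0,0.07,0,0,-1,0,0,0,0,-1,0,0,0,0,-1,0,0,0.2,0,-1,0,0,0.2,0,-1,0,0,0.2,0,-1,0,0,0.2,0,-1,0,0,0.15,0,-1,0,0,0,0,-1,0,0,0,0]'

```text
time: 39.55
position: [0.5576, 0.3087, 0.0798]
tool_rot: [0.689, 0.725, -0.0, -0.0]
ft_force: [-0.5, 0.4, -1.4]
grip_width: 0.0337
grip_force: 49.8
```

```bash
python3 go.py .5577 .3088 .0548 .05
```

```text
t 39.55 pos [0.5576 0.3087 0.0798] yaw 0.05 F [-0.5  0.4 -1.4]
units [0.002 0.003 0.834] twist 0.0 width 0.0337
```

play_rows --steps '[-1,0,0,0.1,0,-1,0,0,0.1,0,-1,0,0,0.1,0,-1,0,0,0.1,0,-1,0,0,0.1,0,-1,0,0,0.1,0,-1,0,0,0.1,0,-1,0,0,0.1,0,-1,0,0,0.1,0,-1,0,0,0,0]'

```text
time: 40.55
position: [0.5581, 0.3086, 0.0547]
tool_rot: [0.689, 0.725, 0.0, 0.0]
ft_force: [0.1, -3.2, 10.3]
grip_width: 0.0334
grip_force: 49.8
```

```bash
python3 go.py .5577 .3088 .0548 .05
```

```text
t 40.55 pos [0.5581 0.3086 0.0547] yaw 0.0505 F [ 0.1 -3.2 10.3]
units [ 0.009 -0.011 -0.004] twist 0.01 width 0.0334
```

play_rows --steps '[-1,0,0,0.05,0,-1,0,0,0.05,0,-1,0,0,0,0,0.4,0,0,-0.1,0,0.4,0,0,0,0,0.4,0,0,0,0,0.4,0,0,0,0,0.4,0,0,-0.3,0,0.4,0,0,-0.8,0,0.4,0,0,-1,0]'

```text
time: 41.55
position: [0.5565, 0.3083, 0.1153]
tool_rot: [0.689, 0.725, -0.002, -0.001]
ft_force: [0.5, 0.8, -0.6]
grip_width: 0.0608
grip_force: 0.0
```

play_rows --steps '[0.4,0,0,-1,0,0.4,0,0,0,0,0.4,0,0,0,0,0.4,0,0,0,0,0.4,0,0,0,0,0.4,0,0,0,0,0.4,0,0,0,0,0.4,0,0,0,0,0.4,0,0,0,0,0.4,0,0,0,-0.85]'

```text
time: 42.55
position: [0.5577, 0.3088, 0.146]
tool_rot: [0.657, 0.754, 0.0, -0.0]
ft_force: [0.5, -0.4, 0.6]
grip_width: 0.0612
grip_force: 0.0
```

```bash
python3 snap.py w8 wrist; python3 go.py .494 -.279 .16 .136
```

```text
42.6 [0.5576 0.3087 0.146 ] [ 6.557e-01  7.550e-01 -1.000e-04  0.000e+00] [ 0.33  0.63  1.47 -0.    1.04  0.19] [-1.9 -0.4 -0.5]
t 42.6 pos [0.5576 0.3087 0.146 ] yaw 0.1406 F [-1.9 -0.4 -0.5]
units [-19.099  -4.844  -0.464] twist 0.05 width 0.0608
```

play_rows --steps '[0.4,-0.95,-0.24,-0.03,0,0.4,-0.95,-0.24,-0.03,0,0.4,-0.95,-0.24,-0.03,0,0.4,-0.95,-0.24,-0.03,0,0.4,-0.95,-0.24,-0.03,0,0.4,-0.95,-0.24,-0.03,0,0.4,-0.95,-0.24,-0.03,0,0.4,-0.95,-0.24,-0.03,0,0.4,-0.95,-0.24,-0.03,0,0.4,-0.95,-0.24,-0.03,0]'

```text
time: 43.6
position: [0.5246, 0.0155, 0.1553]
tool_rot: [0.658, 0.753, 0.0, 0.0]
ft_force: [0.4, -0.6, -0.3]
grip_width: 0.0609
grip_force: 0.0
```

play_rows --steps '[0.4,-0.96,-0.24,-0.03,0,0.4,-0.96,-0.24,-0.03,0,0.4,-0.96,-0.24,-0.03,0,0.4,-0.96,-0.24,0,0,0.4,-0.96,-0.24,0,0,0.4,-0.96,-0.24,0,0,0.4,-0.96,-0.24,0,0,0.4,-0.96,-0.24,0,0,0.4,-0.96,-0.24,0,0,0.4,-0.96,-0.24,0,0]'

```text
time: 44.6
position: [0.4919, -0.2797, 0.1579]
tool_rot: [0.658, 0.753, 0.0, 0.0]
ft_force: [0.8, -0.1, 0.2]
grip_width: 0.0611
grip_force: 0.0
```

play_rows --steps '[0.4,0,0,0,0,0.4,0,0,0,0,0.4,0,0,0,0,0.4,0,0,0,0,0.4,0,0,0,0,0.4,0,0,0,0,0.4,0,0,0,0,0.4,0,0,0,0,0.4,0,0,0,0,0.4,0,0,0,0]'

```text
time: 45.6
position: [0.4921, -0.2784, 0.1577]
tool_rot: [0.658, 0.753, -0.0, -0.0]
ft_force: [0.7, 0.6, 0.6]
grip_width: 0.0608
grip_force: 0.0
```

```bash
python3 go.py .494 -.279 .0505 .136; python3 snap.py w9 wrist
python3 - <<'E'
import cv2,numpy as np
a=cv2.imread("pics/w8.png")[60:300,130:450];b=cv2.imread("pics/w9.png")[0:300,150:450]
o=np.zeros((600,800,3),np.uint8)
o[:360,:400]=0; aa=cv2.resize(a[:, 40:240],None,fx=2,fy=2,interpolation=2); o[:aa.shape[0],:400]=aa
bb=cv2.resize(b[:, 50:250],None,fx=2,fy=2,interpolation=2); o[:,400:]=bb
cv2.imwrite("pics/m3.png",o)
E
```

```text
t 45.6 pos [ 0.4921 -0.2784  0.1577] yaw 0.135 F [0.7 0.6 0.6]
units [-0.027  0.062  3.574] twist -0.01 width 0.0608
45.65 [ 0.492  -0.2785  0.1578] [ 0.6578  0.7532 -0.      0.    ] [-0.71  0.53  1.65 -0.    0.96 -0.85] [-1.2  0.3 -0.3]
```

View pics/m3.png

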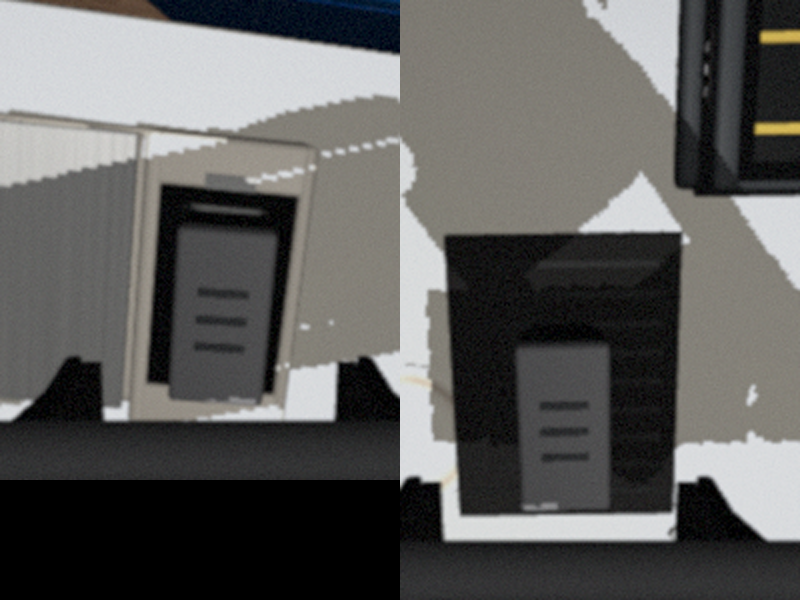

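The scale pack's cap (178–277 px wide in the left crop) has the same size as when pack_b was seated, so it is home. On the right, pack_a stands squarely between the fingers at (565,425). I'll grasp it.

play_rows --steps '[0.4,-0.03,0.06,0.5,0,0.4,0,0,0.6,0,0.4,0,0,0.6,0,0.4,0,0,0.6,0,0.4,0,0,0.5,0,0.4,0,0,0.4,0,0.4,0,0,0.3,0,0.4,0,0,0,0,0.4,0,0,0,0,-1,0,0,0,0]'

```text
time: 46.65
position: [0.4944, -0.2795, 0.0534]
tool_rot: [0.658, 0.753, 0.0, 0.001]
ft_force: [-1.0, -0.5, 0.2]
grip_width: 0.0576
grip_force: 0.0
```

play_rows --steps '[-1,0,0,0,0,-1,0,0,0,0,-1,0,0,0,0,-1,0,0,0,0,-1,0,0,0,0,-1,0,0,0,0,-1,0,0,0,0,-1,0,0,0,0,-1,0,0,0,0,-1,0,0,0,0]'

```text
time: 47.65
position: [0.4941, -0.2792, 0.053]
tool_rot: [0.658, 0.753, 0.0, 0.0]
ft_force: [-0.7, -0.0, 5.3]
grip_width: 0.0336
grip_force: 49.7
```

play_rows --steps '[-1,0,0,-0.2,0,-1,0,0,-0.3,0,-1,0,0,-0.4,0,-1,0,0,-0.5,0,-1,0,0,-0.5,0,-1,0,0,-0.6,0,-1,0,0,-0.6,0,-1,0,0,-0.5,0,-1,0,0,0,0,-1,0,0,0,0]'

```text
time: 48.65
position: [0.4939, -0.279, 0.1612]
tool_rot: [0.658, 0.753, -0.0, 0.0]
ft_force: [0.2, 0.0, -2.5]
grip_width: 0.0338
grip_force: 49.7
```

```bash
python3 go.py .5689 -.134 .11 .131
```

```text
t 48.65 pos [ 0.4939 -0.279   0.1612] yaw 0.1351 F [ 0.2  0.  -2.5]
units [4.455 3.128 1.705] twist 0.04 width 0.0338
```

play_rows --steps '[-1,0.74,0.52,0,0,-1,0.74,0.52,0,0,-1,0.74,0.52,0,0,-1,0.74,0.52,0,0,-1,0.74,0.52,0,0,-1,0.74,0.52,0.2,0.04,-1,0,0,0.6,0,-1,0,0,0.6,0,-1,0,0,0.3,0,-1,0,0,0,0]'

```text
time: 49.65
position: [0.5671, -0.1339, 0.1076]
tool_rot: [0.659, 0.752, -0.001, -0.002]
ft_force: [-0.1, 1.0, -1.9]
grip_width: 0.0337
grip_force: 49.7
```

```bash
python3 go.py .5688 -.1338 .055 .131
```

```text
t 49.65 pos [ 0.5671 -0.1339  0.1076] yaw 0.1309 F [-0.1  1.  -1.9]
units [-0.01   0.063  1.752] twist -0.0 width 0.0337
```

play_rows --steps '[-1,0,0.02,0,0,-1,0,0,0,0,-1,0,0,0.2,0,-1,0,0,0.3,0,-1,0,0,0.3,0,-1,0,0,0.3,0,-1,0,0,0.3,0,-1,0,0,0.2,0,-1,0,0,0.1,0,-1,0,0,0,0]'

```text
time: 50.65
position: [0.5691, -0.1343, 0.0581]
tool_rot: [0.659, 0.752, -0.0, -0.001]
ft_force: [0.5, 0.8, -2.1]
grip_width: 0.0337
grip_force: 49.7
```

```bash
python3 go.py .5688 -.1338 .055 .131
```

```text
t 50.65 pos [ 0.5691 -0.1343  0.0581] yaw 0.131 F [ 0.5  0.8 -2.1]
units [ 0.018 -0.007  0.104] twist -0.0 width 0.0337
```

Now to lower it the last 3 mm, release, and back off along -y and up to see the whole charger.

play_rows --steps '[-1,0,0,0.06,0,-1,0,0,0.04,0,-1,0,0,0,0,0.4,0,0,0,0,0.4,0,0,0,0,0.4,0,0,0,0,0.4,0,0,-0.4,0,0.4,0,0,-0.8,0,0.4,0,0,-1,0,0.4,0,0,-1,0]'

```text
time: 51.65
position: [0.5692, -0.1344, 0.1534]
tool_rot: [0.659, 0.752, -0.0, 0.0]
ft_force: [0.2, -0.1, -0.3]
grip_width: 0.0607
grip_force: 0.0
```

play_rows --steps '[0.4,-0.5,0,-1,0,0.4,-1,0,-1,0,0.4,-1,0,-1,0,0.4,0,0,-1,0,0.4,0,0,-0.6,0,0.4,0,0,0,0,0.4,0,0,0,0,0.4,0,0,0,0,0.4,0,0,0,0,0.4,0,0,0,0]'

```text
time: 52.65
position: [0.5787, -0.2083, 0.2885]
tool_rot: [0.659, 0.752, -0.0, -0.001]
ft_force: [-0.3, -0.6, 0.3]
grip_width: 0.0611
grip_force: 0.0
```

```bash
python3 snap.py w10 wrist; python3 snap.py s2 side
python3 - <<'E'
import cv2,numpy as np
o=np.zeros((600,800,3),np.uint8)
o[:,:400]=cv2.resize(cv2.imread("pics/w10.png")[0:300,180:380],None,fx=2,fy=2,interpolation=2)
b=cv2.resize(cv2.imread("pics/s2.png")[140:320,210:343],None,fx=3,fy=3,interpolation=2);o[:b.shape[0],400:799]=b
cv2.imwrite("pics/m4.png",o)
E
```

```text
52.7 [ 0.5789 -0.2084  0.2887] [ 6.592e-01  7.520e-01 -2.000e-04 -1.000e-03] [-0.53  0.45  1.38 -0.    1.32 -0.66] [-0.   0.6  0.4]
52.75 [ 0.579  -0.2085  0.289 ] [ 6.592e-01  7.519e-01 -1.000e-04 -7.000e-04] [-0.53  0.45  1.38 -0.    1.32 -0.66] [1.2 0.  0.1]
```

View pics/m4.png

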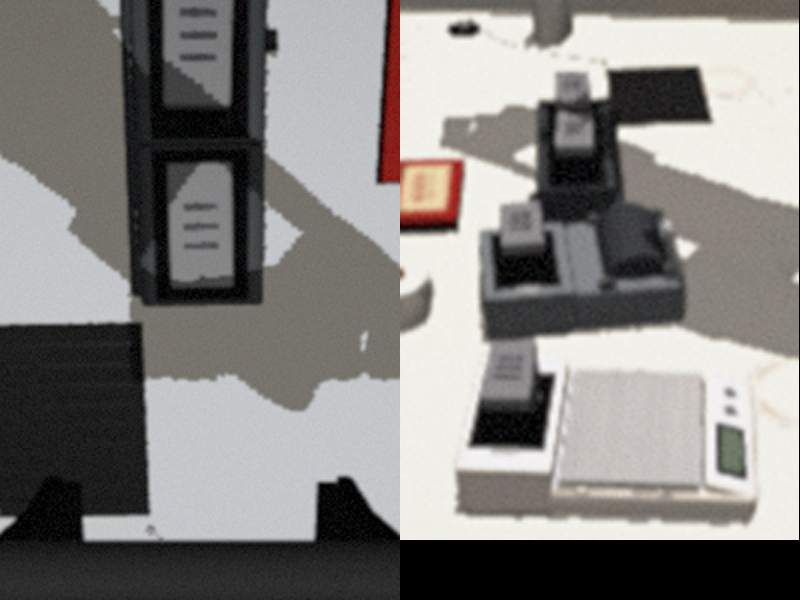

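All four packs stand in their bays, and the charger caps in the wrist view are upright and centred. The side camera is fixed, so I'll compare its before and after images around each pack for any height change.

Run:
```python
from h import *
import pickle
a=cv2.imread("pics/side0.png",0).astype(np.float32);b=cv2.imread("pics/s2.png",0)
b=b.astype(np.float32);c=pickle.load(open("c0.pkl","rb"))["side"]
for n,P in dict(printer=(.58,.1185),scale=(.5577,.3088),cl=(.5563,-.0448),cr=(.569,-.1338)).items():
    u=proj(c,[(*P,.083),(*P,.102)]);x,y=u[0].round().astype(int)
    t=a[y-11:y+12,x-12:x+13];s=b[y-25:y+26,x-20:x+21]
    m=cv2.matchTemplate(s,t,cv2.TM_CCOEFF_NORMED);_,v,_,l=cv2.minMaxLoc(m)
    print(n,"shift",l[0]-8,l[1]-14,"score",round(v,2),"19mm would be",(u[1]-u[0]).round(1))
```

```text
printer shift 0 0 score 1.0 19mm would be [-0.4 -6.5]
scale shift 0 0 score 0.98 19mm would be [-0.5 -7.1]
cl shift 0 0 score 0.93 19mm would be [-0.2 -6. ]
cr shift 0 0 score 0.98 19mm would be [-0.2 -5.7]
```

All four packs sit exactly where the original seated ones did, and the gripper is clear.

```bash
python3 -c "
from rig import robot
print(robot.hand_in())"
```

```text
the job is handed in; nothing more can be done
None
```

The job is handed in: the charged packs are pushed home in the printer and the scale, and the two flat packs are down in the charger's bays; the side camera showed no shift from the original seated positions, and the judge's verdict was not returned.

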